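# Lock the hand scanner away in its desk locker

## Robot

A 6-joint arm with a two-finger parallel gripper is mounted at the origin on the work surface. World frame = base frame: x ahead of the robot, y to its left, z up, the work surface at z = 0. Lengths are in m, angles in rad, forces in N, time in s.
With the tool pointing down it reaches from about 0.25 to 0.775 m from the base axis. Payload 4 kg.
Tool frame: the origin (TCP) lies midway between the tips of the shut fingers; the grasp point (between the pads) lies robot.pinch_z behind it (robot.pinch_z is the distance from the TCP to the grasp point, in m); z points along the fingers, y is the line along which they close (so a half turn about z gives the same grasp; the last joint's range is limited). The gripper opens to 85 mm and grips with 20 to 120 N. Pads are 22 mm wide; open, the fingers measure 114 mm over their backs; the gripper's body (76 mm by 85 mm) begins 54 mm behind the grasp point. The pads swing forward as they close: fully open they stand 13 mm farther back than shut.
Start: joints at [-1.295, 0.087, 1.371, -0, 1.684, -0.103], TCP at [0.203, -0.511, 0.231] pointing down, gripper open.
Joint ranges: [-3.1, 3.1], [-0.76, 2.03], [0.27, 2.55], [-1.08, 4.22], [0.17, 2.65], [-2.57, 2.57]. Speed limits (rad/s): [2.79, 2.79, 3.14, 3.14, 3.14, 3.14].

## Interface

Orientations are given as a unit quaternion [x, y, z, w].
In Python, from rig import robot gives the robot as it stands. The module is installed in compiled form; this text tells all that it offers. Calls block until the motion is done:
- robot.move_pose(position, orientation): joint-space move of the TCP to a pose.
- robot.movel(position, rotation=None, velocity=0.15, contact_N=None): straight line of the TCP; rotation=None keeps the orientation; velocity is the mean speed in m/s. With contact_N (N) it stops when the force on the tool has changed by that much, and returns True; else False.
- robot.move_joints(angles): joint-space move.
- robot.gripper_to(opening, newtons=None): finger opening in m; newtons is the grip in N (None keeps the last); returns when the fingers have stopped.
- robot.wait(seconds).
- robot.inverse_kinematics(position, orientation): joint angles nearest the present ones, or None.
- robot.read_state(): the state.
- robot.read_camera(name): name is "scene" or "top" or "wrist"; returns a dict with "pixels" (384x512x3 uint8, red, green, blue), "intrinsics" (3x3 intrinsics, pixels), "R" (3x3) and "t" (3): a world point X has camera coordinates R X + t; the wrist camera has in their place "mount" (4x4, takes a point from camera to tool coordinates, whose origin is the TCP and whose axes are the flange's). Camera axes: x right, y down, z forward; pixel columns grow to the right and rows downward; lengths in m; the calibration is good to about 2 mm. A picture is of the moment at which its call begins: read the wrist's pose just before it. There is no depth.
A pose or a line that the arm cannot do raises robot.Unreachable and nothing moves.
- robot.hand_in(): hands the job in; it is judged then, once.
The state is a dict: "clock": time; "qpos": joint angles; "joint_vel": joint speeds; "joint_efforts": joint torques, N m; "eef_pos": TCP position; "ee_rot": TCP orientation; "wrist_force": force on the tool from outside, world axes, zero at the start; "ft_torque": the same for the moment, N m; "finger_gap": finger opening in m; "grasp_force": force on a finger pad.
Only numpy, scipy, OpenCV 4.12 (cv2) and the standard library are available. Lean on these libraries where they do the work, as an engineer would, in place of code of your own. Each camera call takes 0.05 s, during which the arm holds its last target. There are 200 camera calls.

## Task

Lay the cordless hand scanner in the open compartment of the grey desk locker and let go of it; then lift the cover over its catch bumps, slide it fully shut so that it drops down flat, and turn the wing knob to its stop so that the tongue underneath swings behind the frame edge and locks the cover. If the tongue sticks out ahead of the cover, turn the wing back first or the cover cannot shut. Leave the other things on the desk where they are.

Things in the scene. Friction and masses are not known exactly. Their poses are not given: they have to be found in the camera images.
- locker: Grey sheet-metal locker fixed to the desk, 164 mm wide (x), 413 mm long (y -215 to +198), 98 mm high. Origin on the desk; y runs along it in the direction in which the cover shuts, z up. The cover lies on rails at z 90 mm on both side walls, between guide edges up to z 98 mm. The -y half, below the parked cover, is a closed block (top at z 65 mm).
- compartment (a point): On the floor of the locker's compartment, at locker x 0, y +85, z 25 mm (axes as the locker's). The compartment is open on top, inside x -64 to +64 mm and y 0 to +190 mm of the locker; the frame edge overhangs it from y +170 mm, the parked cover ends at or before y -13 mm.
- lip_edge (a point): Middle of the inner edge of the frame edge (lip): a fixed grey bar across the locker's +y end, locker y +170 to +198 mm, z 90 to 98 mm, hollow beneath as far as y +190 mm.
- bumps (a point): Midway between the tops of the two square steel catch bumps, 8 mm high, that stand on the rails at locker y -12 to -4 mm, x 64 to 74 mm either side. They stop the flat cover.
- cover (a joint): Travel of the sliding cover, m, along the locker's +y. It is a bare aluminium plate 146 (x) x 170 (y) x 6 mm; its centre is at locker y = -123 mm + travel. Starts at 0 to 0.02; lying flat it is stopped by the bumps at 0.025. Shut = 0.206 (stop): front edge 2 mm short of the lip, rear edge just past the bumps. Friction about 1 N.
- cover_lift (a joint): How far the cover is raised off the rails, m: 0 flat, at most 0.030. It stays level and sinks by its own weight (about 4 N with the knob). Raise it more than 8 mm to pass the bumps (14 mm is plenty); let down midway, it rides on them.
- cover_top (a point): Centre of the top face of the cover, axes as the locker's.
- wing (a joint): Angle of the wing knob, rad, growing anticlockwise seen from above, 0 to 1.60 (stops). At 0 the long lobe and the hidden tongue below it point to the locker's +x, at 1.57 to +y (the lip). Starts at 0.1 to 1.0. Up to 0.5 the tongue stays behind the cover's front edge; beyond, it sticks out and strikes the lip as the cover shuts. Locked at the stop. Friction 0.08 N m; stays where left.
- wing_grip (a point): Centre of the knob's black wing, on its axis: an upright blade 12 mm thick, 28 mm high, 29 mm to the short side, 42 mm to the long side (last 13 mm a thinner nose). x along the long lobe, z up. It lies on the cover's centre line, 26 mm behind its +y edge, 26 mm above its top face; below is a round foot 40 mm wide, 6 mm high. Also the handle to lift and slide the cover.
- tongue_tip (a point): Tip of the steel tongue below the cover, 42 mm from the knob's axis, 7.5 mm below the cover's underside (5 mm thick, 14 mm wide).
- scanner_mid (a point): Middle (half-way up) of the cordless pistol-shaped scanner lying loose on its side on either side of the locker, any yaw: 95 (x) x 125 (y) x 44 mm, 0.24 kg. Grey head 95 x 46 mm, 44 mm thick, centred at y -39 mm; black handle 32 mm wide, 36 mm thick, at x +12 mm, y -16 to +62 mm. It fits the compartment with its y along the locker's y, either way round.
- scanner_handle (a point): Good grasp point of the scanner: centre of its handle near the head (x +12, y +10 mm from scanner_mid, half-way up); grasp across the 32 mm width (point x); point y runs along the handle away from the head.
- carton: plain cardboard carton, 130 x 85 x 50 mm, a bystander; it may stand on either side of the locker. Origin at the centre of its underside.
- tall_carton: upright cardboard carton 90 x 110 x 130 mm high behind the locker, a bystander. Origin at the centre of its underside.
- flat_carton: cardboard carton 110 x 120 x 40 mm, a bystander. Origin at the centre of its underside.
- mug: white ceramic mug, 80 mm wide, 90 mm high, a bystander. Origin at the centre of its underside.
- tape: roll of packing tape lying flat, 100 mm across, 48 mm high, a bystander. Origin at the centre of its underside.
- stapler: black and dark steel stapler 150 x 34 x 44 mm, a bystander. Origin at the centre of its underside.
- bottle: white plastic bottle 60 mm across, 150 mm high, a bystander. Origin at the centre of its underside.
Mind the look-alikes: they are no part of the job. Leave any blue look-alike of the part that bears scanner_mid alone.

How it is judged:
By the outcome, as a careful person would: the job done as asked, in the order asked, and still so for the second after the job is handed in, with the robot touching nothing.
It also fails if it takes over 54 s, if anything falls off the work surface, if the arm or the gripper's body presses on something with over 40 N, if the wrist force passes 120 N, or if a joint passes its speed limit or range.

## Working session

There is one attempt and no reset: what is moved stays moved. The work goes in short steps, each a Python script; the robot and the scene stay as the last script left them, time stands still between calls to the robot, and variables do not carry over. Pictures are saved under pics/ and viewed, at most 10 in all, crops included, and the job is handed in when it is done.

```bash
mkdir -p pics; ls
python3 - <<'E'
from rig import robot
import cv2,numpy as np,pickle
d={}
for n in("top","scene","wrist"):
    s=robot.read_state();c=robot.read_camera(n);d[n]=c
    cv2.imwrite(f"pics/{n}0.png",cv2.resize(c["pixels"][:,:,::-1],(800,600),interpolation=cv2.INTER_CUBIC))
    print(n,c["intrinsics"].tolist(),{k:np.round(c[k],4).tolist() for k in c if k in("R","t","mount")})
pickle.dump(d,open("cams.pkl","wb"))
print(robot.pinch_z,s)
E
```

```text
pics
top [[494.8574659895054, 0.0, 260.06355306991156], [0.0, 494.8574659895054, 187.91519734097344], [0.0, 0.0, 1.0]] {'R': [[0.0187, -0.9997, 0.0146], [-0.9957, -0.02, -0.0906], [0.0909, -0.0128, -0.9958]], 't': [-0.1025, 0.5633, 1.6087]}
scene [[425.94214951414943, 0.0, 260.571053517122], [0.0, 425.94214951414943, 190.9147170939871], [0.0, 0.0, 1.0]] {'R': [[0.7445, 0.6676, -0.0078], [0.4063, -0.4622, -0.7882], [-0.5298, 0.5837, -0.6153]], 't': [-0.3471, -0.162, 1.6375]}
wrist [[288.418387918041, 0.0, 257.5472832111026], [0.0, 288.418387918041, 188.25495829855288], [0.0, 0.0, 1.0]] {'mount': [[-0.0014, -0.9501, -0.3118, 0.0802], [1.0, -0.0015, 0.0001, 0.0008], [-0.0006, -0.3118, 0.9502, -0.141], [0.0, 0.0, 0.0, 1.0]]}
0.0187 {'clock': 0.1, 'qpos': array([-1.29509343e+00,  8.79107916e-02,  1.37213641e+00,  2.88573979e-05,
        1.68363498e+00, -1.03114846e-01]), 'joint_vel': array([ 0.00084662, -0.00138327, -0.00295206,  0.00038374,  0.00059065,
        0.00105616]), 'joint_efforts': array([ 2.63064045e-03, -3.53015971e+01, -3.14218676e+01, -2.41917957e-05,
        7.92462757e-03,  3.23040091e-06]), 'eef_pos': array([ 0.20327145, -0.51055651,  0.23022308]), 'ee_rot': array([ 9.82114864e-01,  1.88279852e-01, -7.57598818e-05, -1.04211355e-03]), 'wrist_force': array([-0.60439864,  0.56468624, -0.26948554]), 'ft_torque': array([-0.03419883, -0.01351868,  0.03248208]), 'grasp_force': 0.0, 'finger_gap': 0.08562409846603286}
```

View pics/top0.png

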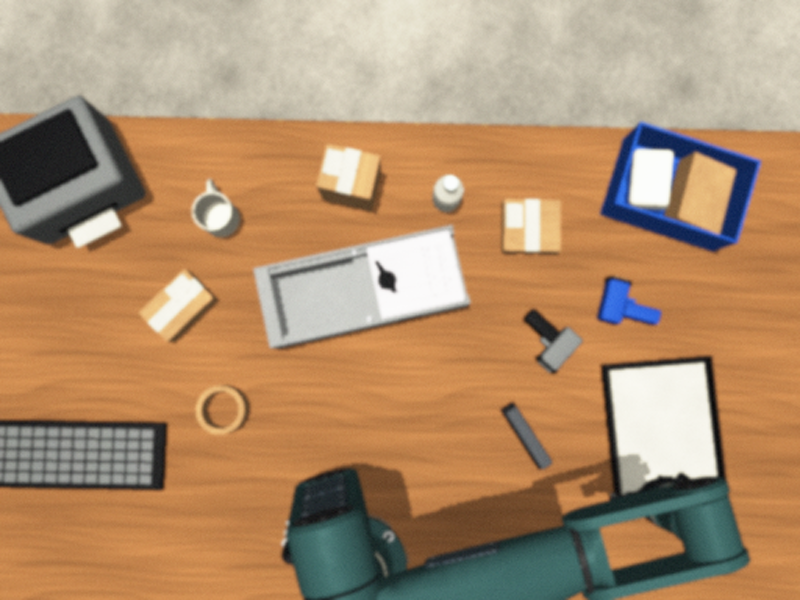

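View pics/scene0.png

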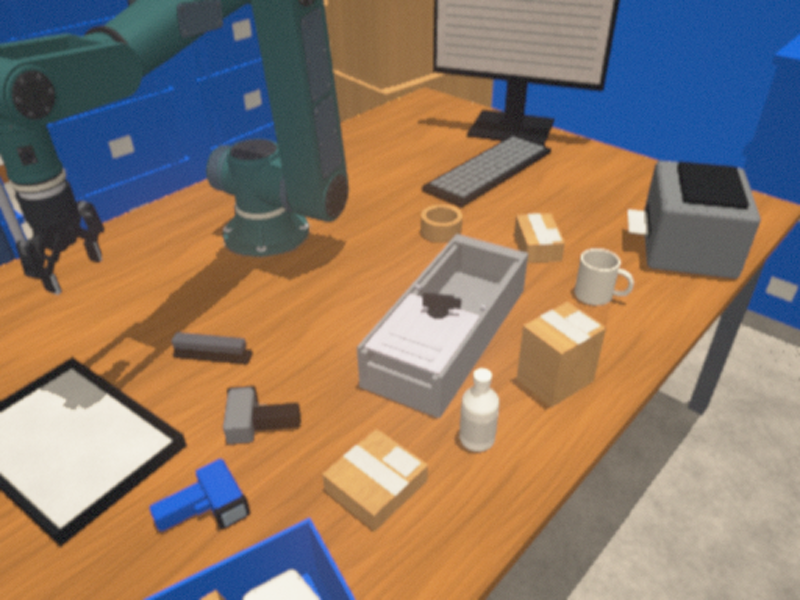

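Top view (800x600): locker corners are about (255,268), (452,228), (468,305), (275,347). The knob is at (388,282), with its long lobe toward (378,264). The grey scanner has its head at (558,348) and its handle end at about (530,315). The blue look-alike is at (625,302).

```bash
cat > h.py <<'E'
from rig import robot
import cv2,numpy as np,pickle
from scipy.spatial.transform import Rotation as Rt
def ray(c,u,v,z,pose=None):
    d=np.linalg.inv(c["intrinsics"])@[u,v,1]
    if "R" in c: o=-c["R"].T@c["t"]; d=c["R"].T@d
    else:
        M=T(pose)@c["mount"]; o=M[:3,3]; d=M[:3,:3]@d
    return o+d*(z-o[2])/d[2]
def T(p):
    M=np.eye(4);M[:3,:3]=Rt.from_quat(p[1]).as_matrix();M[:3,3]=p[0];return M
def down(a):
    "tool down, finger closing axis (tool y) at world yaw a"
    y=np.array([np.cos(a),np.sin(a),0]);z=np.array([0,0,-1.]);x=np.cross(y,z)
    return Rt.from_matrix(np.c_[x,y,z]).as_quat()
def best(p,a):
    "of the two half-turn equivalent grasps take the one nearest in joint space"
    s=robot.read_state()["qpos"];r=[]
    for k in(0,np.pi):
        q=robot.inverse_kinematics(p,down(a+k))
        if q is not None: r.append((np.abs(np.array(q)-s).max(),a+k,q))
    return min(r,key=lambda t:t[0])[1:]
def snap(n,name):
    s=robot.read_state();c=robot.read_camera(n);c["pose"]=(s["eef_pos"],s["ee_rot"])
    pickle.dump(c,open(f"{name}.pkl","wb"));cv2.imwrite(f"pics/{name}.png",cv2.resize(c["pixels"][:,:,::-1],(800,600),interpolation=cv2.INTER_CUBIC));return c
E
python3 - <<'E'
from h import *
c=pickle.load(open("cams.pkl","rb"))["top"]
for n,u,v,z in[("c1",255,268,.098),("c2",452,228,.098),("c3",468,305,.098),("c4",275,347,.098),("knob",388,282,.13),("lobe",378,264,.13),("head",558,348,.04),("hend",530,315,.03),("stap",525,435,.04),("blue",625,302,.04)]:
    print(n,ray(c,u/1.5625,v/1.5625,z).round(3))
E
```

```text
c1 [0.605 0.216 0.098]
c2 [ 0.695 -0.181  0.098]
c3 [ 0.538 -0.216  0.098]
c4 [0.446 0.171 0.098]
knob [ 0.578 -0.053  0.13 ]
lobe [ 0.614 -0.033  0.13 ]
head [ 0.456 -0.41   0.04 ]
hend [ 0.525 -0.353  0.03 ]
stap [ 0.275 -0.342  0.04 ]
blue [ 0.555 -0.552  0.04 ]
```

Run:
```python
from h import *
p=[0.545,-0.06,0.32];a,q=best(p,np.radians(103));robot.move_joints(q);snap("wrist","w1")
p=[0.49,-0.37,0.27];a,q=best(p,np.radians(-45));print(q);robot.move_joints(q);snap("wrist","w2")
print(robot.read_state()["clock"])
```

```text
[-7.39071402e-01  2.28185016e-01  1.13430176e+00 -4.44089210e-16
  1.77910587e+00  4.63267612e-02]
3.525
```

View pics/w1.png

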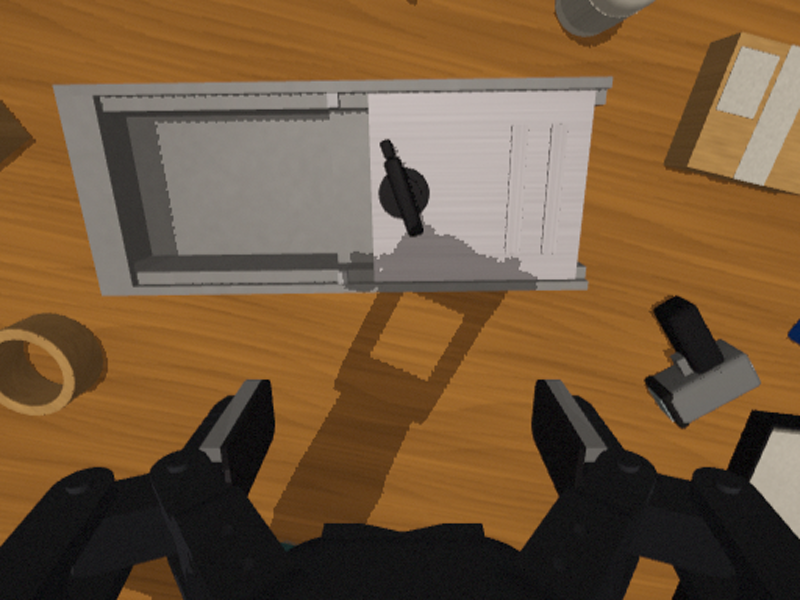

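View pics/w2.png

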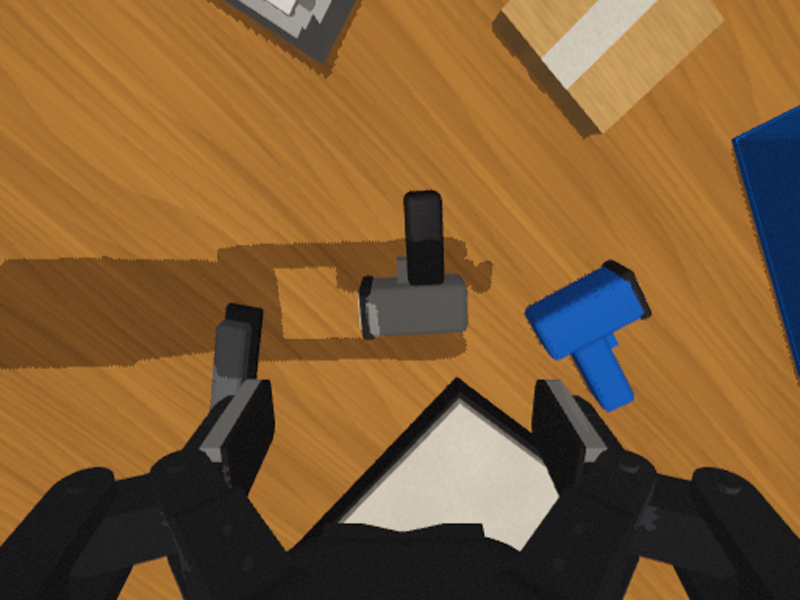

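w1: locker outer corners are (54,86), (103,295), (612,78) and (588,290). The cover front edge runs (368,94)-(375,282), and the wing runs from nose (385,143) to short end (416,235). w2: the scanner handle runs from (423,191) to (425,283), with the head spanning x 362-467 and y 276-338.

Run:
```python
from h import *
from scipy.optimize import least_squares
L=lambda n:pickle.load(open(n+".pkl","rb"))
w1,w2=L("w1"),L("w2")
P=lambda c,u,v,z:ray(c,u/1.5625,v/1.5625,z,c["pose"])[:2]
def fit(m,w):
    m=np.array(m)/1e3;w=np.array(w);mc,wc=m-m.mean(0),w-w.mean(0)
    a=np.arctan2((mc[:,0]*wc[:,1]-mc[:,1]*wc[:,0]).sum(),(mc*wc).sum())
    R=np.array([[np.cos(a),-np.sin(a)],[np.sin(a),np.cos(a)]]);t=w.mean(0)-R@m.mean(0)
    print("pose",t.round(4),np.degrees(a).round(2),"res mm",((m@R.T+t-w)*1e3).round(1).tolist());return R,t,a
R,t,a=fit([[82,198],[-82,198],[82,-215],[-82,-215]],[P(w1,54,86,.098),P(w1,103,295,.098),P(w1,612,78,.098),P(w1,588,290,.098)])
for n,u,v,z in[("cfR",368,94,.096),("cfL",375,282,.096),("crR",594,91,.096),("crL",577,279,.096),("foot",404,191,.102),("nose",385,143,.136),("short",416,235,.136)]:
    print(n,((P(w1,u,v,z)-t)@R*1e3).round(1))
d=P(w1,385,143,.136)-P(w1,416,235,.136);print("wing",np.arctan2(d[1],d[0])-a)
r=fit([[28,62],[-4,62],[28,-16],[-4,-16],[47.5,-62],[-47.5,-62],[47.5,-16]],[P(w2,442,191,.04),P(w2,404,191,.04),P(w2,443,283,.04),P(w2,408,283,.04),P(w2,467,331,.044),P(w2,366,338,.044),P(w2,466,276,.044)])
pickle.dump((t,a,r[1],r[2]),open("fit.pkl","wb"))
```

```text
pose [0.5747 0.0049] 13.57 res mm [[0.6, 1.4], [-1.6, 1.3], [1.2, -1.9], [-0.2, -0.9]]
cfR [ 73.  -33.8]
cfL [-72.8 -34.3]
crR [  72.9 -201.5]
crL [ -72.4 -204.6]
foot [  2.6 -59.7]
nose [ 38. -47.]
short [-25.7 -67.9]
wing 0.3180092739983233
pose [ 0.485  -0.3869] -41.22 res mm [[1.1, 2.0], [-1.3, 1.3], [2.4, 0.1], [-0.4, -0.1], [1.7, -1.4], [-2.1, 2.7], [-1.5, -4.6]]
```

```bash
cat >> h.py <<'E'
lt,la,st,sa=pickle.load(open("fit.pkl","rb"))
def rot(a): return np.array([[np.cos(a),-np.sin(a)],[np.sin(a),np.cos(a)]])
def loc(x,y,z): return np.r_[lt+rot(la)@[x,y],z]
E
python3 - <<'E'
from h import *
g=st+rot(sa)@[.012,.014]
a,q=best(np.r_[g,.10],sa);robot.move_joints(q);robot.movel(np.r_[g,.006],velocity=.12,contact_N=15)
robot.gripper_to(.01,80);s=robot.read_state();print(s["finger_gap"],s["grasp_force"],s["eef_pos"])
robot.movel(np.r_[g,.22],velocity=.25)
s=robot.read_state();print(s["finger_gap"],s["grasp_force"],s["wrist_force"],s["clock"])
c=snap("wrist","w3")
# candidate way: scanner y along locker +y ; the tool keeps its branch relative to the scanner
k=a-sa
q=robot.inverse_kinematics(loc(.006,.099,.22),down(la+k));print(q,robot.inverse_kinematics(loc(.006,.071,.22),down(la+k+np.pi)))
E
```

```text
0.030777810770567803 78.63850593566895 [ 0.50337752 -0.38437884  0.00668184]
0.030849591167381774 78.84888410568237 [-0.09548517  0.471124   -2.42790437] 6.725
[ 8.19526813e-02  1.26880881e-01  1.34961426e+00 -4.44089210e-16
  1.66509751e+00 -1.54849677e-01] None
```

View pics/w3.png

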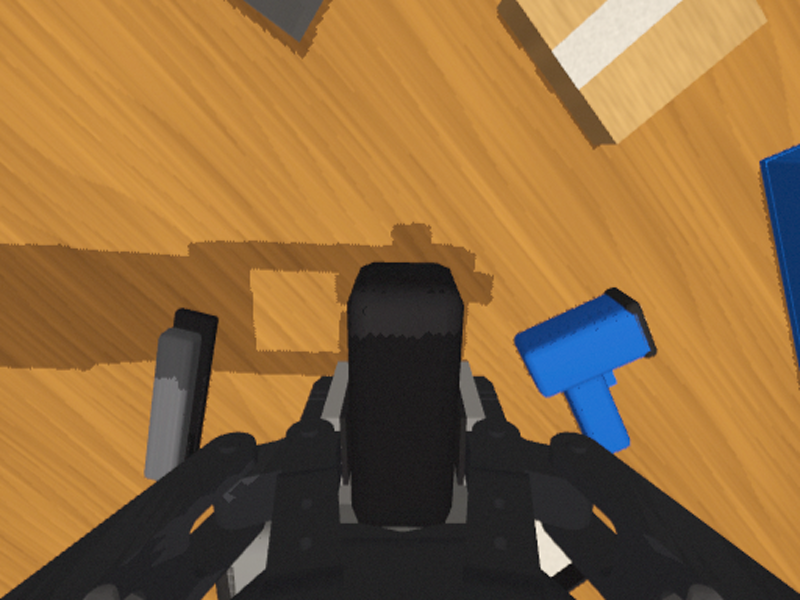

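w3 shows the handle straight between the pads, with its end at (405,265). Now the placing.

Run:
```python
from h import *
q=robot.inverse_kinematics(loc(.004,.099,.22),down(la));robot.move_joints(q)
robot.movel(loc(.004,.099,.06),velocity=.2)
hit=robot.movel(loc(.004,.099,.0295),velocity=.06,contact_N=5)
s=robot.read_state();print(hit,s["eef_pos"],s["wrist_force"])
robot.gripper_to(.048);robot.movel(loc(.004,.099,.20),velocity=.25)
s=robot.read_state();print(s["finger_gap"],s["clock"])
q=robot.inverse_kinematics(loc(-.05,-.0,.27),down(la));robot.move_joints(q)
robot.gripper_to(.085);snap("wrist","w4");print(robot.read_state()["clock"])
```

```text
True [0.55477567 0.10237188 0.03066763] [-0.48745342 -0.1877597   3.08807936]
0.04801531670372162 11.1417
12.2417
```

View pics/w4.png

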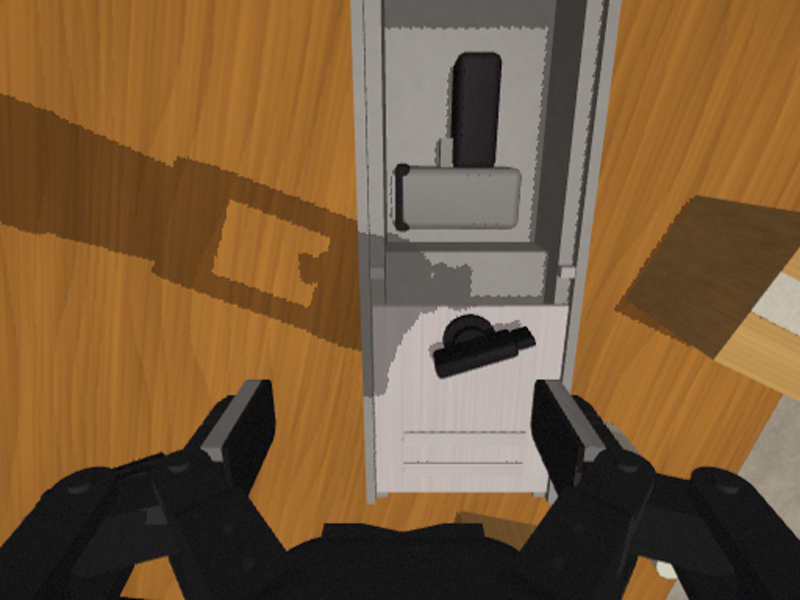

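w4 shows the scanner inside the compartment, square and clear of the walls. The cover front edge is at row 304, and the wing runs from nose (535,336) to short end (437,368).

Run:
```python
from h import *
c=pickle.load(open("w4.pkl","rb"))
P=lambda u,v,z:((ray(c,u/1.5625,v/1.5625,z,c["pose"])[:2]-lt)@rot(la)*1e3).round(1)
for n,u,v,z in[("cfL",372,304,.096),("cfR",568,304,.096),("nose",535,336,.136),("nose2",532,327,.136),("nose2",535,346,.136),("sh top",435,352,.136),("sh bot",439,376,.136),("bumpR",567,268,.098),("crL",378,491,.096),("crR",550,491,.096),("foot",469,332,.102)]: print(n,P(u,v,z))
```

```text
cfL [-72.3 -31.3]
cfR [ 72.8 -31.4]
nose [ 38.  -39.7]
nose2 [ 35.4 -33.3]
nose2 [ 38.7 -46.9]
sh top [-27.9 -51.3]
sh bot [-24.8 -69.3]
bumpR [68.2 -3.3]
crL [ -70.8 -201.5]
crR [  76.8 -201.5]
foot [ -0.4 -51.2]
```

Run:
```python
from h import *
c=pickle.load(open("w4.pkl","rb"))["pixels"][190:250,262:362,::-1]
cv2.imwrite("pics/w4c.png",cv2.resize(c,(800,480),interpolation=cv2.INTER_CUBIC))
```

```text
(no output)
```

View pics/w4c.png

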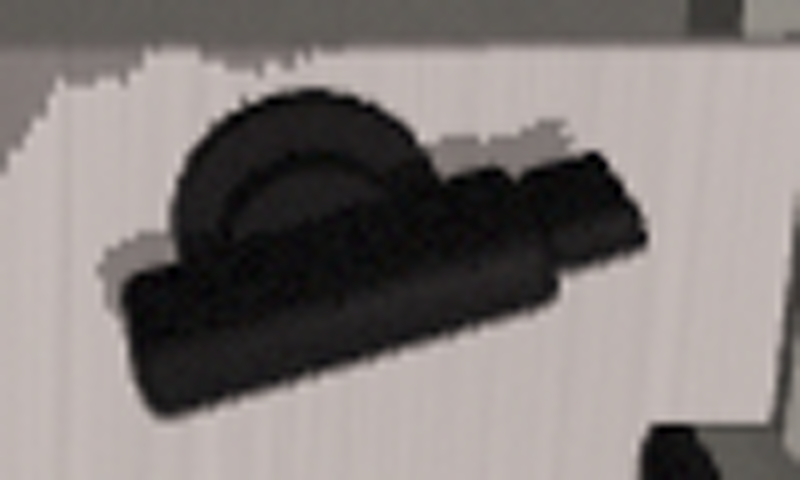

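The crop shows the wing's lighter top face. Its centreline runs from about (148,375) at the short end to (635,232) at the nose, in crop pixels.

Run:
```python
from h import *
c=pickle.load(open("w4.pkl","rb"))
P=lambda x,y:(ray(c,262+x/8,190+y/8,.136,c["pose"])[:2]-lt)@rot(la)
a,b=P(148,375),P(635,228);d=b-a;l=np.hypot(*d);w=np.arctan2(d[1],d[0]);k=a+d/l*(.029*l/.071)
e1,e2=P(165,415),P(555,300);e=e2-e1
print(a,b,l,"wing",w,"edge",np.arctan2(e[1],e[0]),"axis",k)
W=.33;Y=-.058
ya=la+W-np.pi/2
p=loc(0,Y,.17);q=robot.inverse_kinematics(p,down(ya));print(q)
print(robot.inverse_kinematics(loc(0,Y+.205,.12),down(la+1.62-np.pi/2)))
```

```text
[-0.02538968 -0.06480828] [ 0.03728108 -0.04357255] 0.06617084350062534 wing 0.3267035876425801 edge 0.32166064077867723 axis [ 0.00020823 -0.05613453]
[-1.83219397e-01  1.96307211e-01  1.36944224e+00 -4.44089210e-16
  1.57584321e+00  8.20774571e-01]
[ 1.65854309e-01  1.57350413e-01  1.51582620e+00 -4.44089210e-16
  1.46841604e+00 -1.20151723e-01]
```

Run:
```python
from h import *
W=.325;Y=-.0575;ya=la+W-np.pi/2
robot.move_joints(robot.inverse_kinematics(loc(0,Y,.19),down(ya)));robot.gripper_to(.05)
print("hit",robot.movel(loc(0,Y,.108),velocity=.12,contact_N=6))
robot.gripper_to(0,45);s=robot.read_state();f0=s["wrist_force"];print("gap",s["finger_gap"],s["grasp_force"],f0,s["eef_pos"])
robot.movel(loc(0,Y,.124),velocity=.08);s=robot.read_state();print("lift",s["finger_gap"],s["wrist_force"]-f0,s["eef_pos"])
hit=robot.movel(loc(0,Y+.212,.124),velocity=.12,contact_N=12)
s=robot.read_state();print("slide",hit,(rot(la).T@(s["eef_pos"][:2]-lt)),s["eef_pos"][2],rot(la).T@s["wrist_force"][:2],s["wrist_force"][2],s["finger_gap"],s["clock"])
snap("wrist","w5")
```

```text
hit False
gap 0.010919982643613798 48.14439065831692 [-1.4982766  -0.22715351  6.45824133] [ 0.58939259 -0.05119038  0.11026799]
lift 0.01124775733458264 [ 5.74664742 -0.01778851 -9.95230481] [ 0.5889658  -0.05067783  0.12369277]
slide True [0.00048169 0.14455317] 0.12252911077991041 [ 1.88330376 -2.8281483 ] -4.187617524129201 0.011421498152944364 16.9583
```

Run:
```python
from h import *
l=lambda s:rot(la).T@(s["eef_pos"][:2]-lt)
s=robot.read_state();p=l(s)
hit=robot.movel(loc(0,p[1]+.001,.1075),velocity=.05,contact_N=10)
s=robot.read_state();print(hit,l(s),s["eef_pos"][2],s["wrist_force"],s["finger_gap"])
```

```text
True [0.0006553  0.14453518] 0.11018616268266318 [-6.96405487e-01 -4.05152150e-03  5.81515189e+00] 0.011314594023869655
```

The cover is flat (same z as at the first grip) and at its stop. Now I'll turn the wing.

Run:
```python
from h import *
p=robot.read_state()["eef_pos"]
for w in(.9,1.45,1.56,1.6,1.63):
    robot.move_joints(robot.inverse_kinematics(p,down(la+w-np.pi/2)))
    s=robot.read_state();m=Rt.from_quat(s["ee_rot"]).as_matrix()[:,1]
    print(w,np.arctan2(m[1],m[0])-la+np.pi/2,s["ft_torque"].round(3),s["wrist_force"].round(1),s["finger_gap"],s["eef_pos"].round(4))
print(s["clock"]);snap("wrist","w6")
```

```text
0.9 0.8983575422643865 [-0.    -0.063  0.109] [-0.5 -0.8  3.1] 0.010819576710668828 [0.5413 0.1458 0.1104]
1.45 1.4478755004260375 [0.042 0.224 0.052] [-2.8  0.1  3.5] 0.011219593220031842 [0.541  0.1459 0.1103]
1.56 1.5565623660084074 [0.066 0.422 0.045] [-2.6 -0.2  4.4] 0.011292599286574237 [0.541  0.1458 0.1103]
1.6 1.5974151219977593 [0.062 0.584 0.038] [-3.7  0.3  5.2] 0.011252101810136488 [0.541  0.1457 0.1103]
1.63 1.6257396122740064 [ 0.     0.656 -0.53 ] [-4.2  0.4  5.5] 0.010967204044772319 [0.5409 0.1455 0.1103]
19.2833
```

The torque jump to -0.53 N m shows the wing is at its stop. Releasing and checking.

Run:
```python
from h import *
p=robot.read_state()["eef_pos"]
robot.gripper_to(.05);robot.movel(np.r_[p[:2],.22],velocity=.2)
robot.move_joints(robot.inverse_kinematics(loc(-.08,.05,.28),down(la)))
robot.wait(.3);snap("wrist","w7");print(robot.read_state()["clock"],robot.read_state()["wrist_force"])
```

```text
21.45 [-0.44859449 -0.02425389  0.73099282]
```

View pics/w7.png

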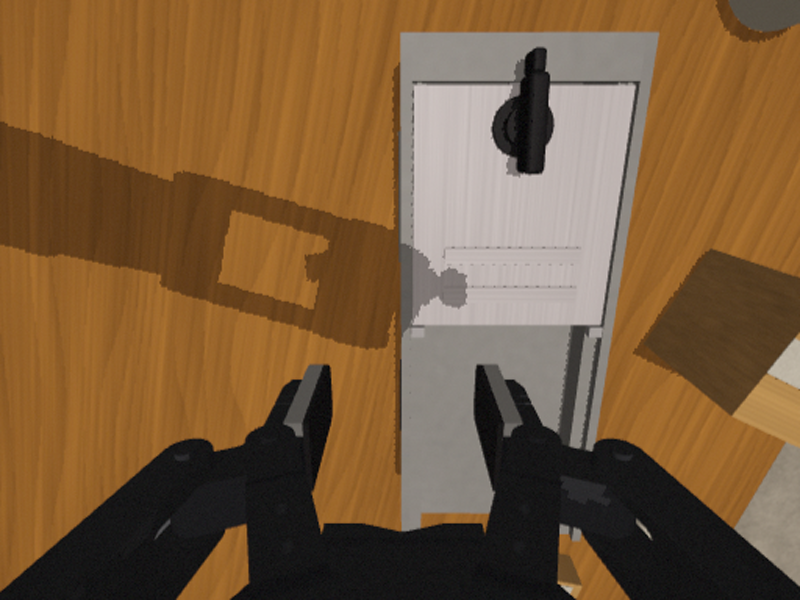

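w7: the cover is shut flat, its front edge at row 83 is against the lip, and its rear edge at row 325 is just past the bumps. The wing points at the lip, its right edge running from (544,172) to (549,74). I'll check the angle numerically, then hand in.

Run:
```python
from h import *
c=pickle.load(open("w7.pkl","rb"))
P=lambda u,v,z:(ray(c,u/1.5625,v/1.5625,z,c["pose"])[:2]-lt)@rot(la)
d=P(549.5,74,.136)-P(544,172,.136);w=np.arctan2(d[1],d[0]);print("wing",w,P(414,83,.096),P(635,83,.096),P(600,325,.096))
if w>1.54: print(robot.hand_in())
```

```text
wing 1.6108503838759778 [-0.07230729  0.16941594] [0.07246557 0.16941418] [ 0.07290596 -0.00127542]
the job is handed in; nothing more can be done
None
```

The scanner is in the compartment, the cover is shut flat behind its catch bumps, the wing knob is turned to its stop (about 1.6 rad), and the job was handed in at about 21.5 s.

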